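# Rock the angle gauge on the sprung stud to its red mark and hold

## Robot

A 6-joint arm with a two-finger parallel gripper is mounted at the origin on the work surface. World frame = base frame: x ahead of the robot, y to its left, z up, the work surface at z = 0. Lengths are in m, angles in rad, forces in N, time in s.
With the tool pointing down it reaches from about 0.225 to 0.875 m from the base axis. Payload 3.4 kg.
Tool frame: the origin (TCP) lies at the very end of the fingers, on their centre line; the grasp point (between the pads) lies 19 mm behind it (ctrl.hold_point_z is the distance from the TCP to the grasp point, in m); z points along the fingers, y is the line along which they close (so a half turn about z gives the same grasp; the last joint's range is limited). The gripper opens to 85 mm and grips with 20 to 120 N. Pads are 22 mm wide; open, the fingers measure 114 mm over their backs; the gripper's body (76 mm by 85 mm) begins 54 mm behind the grasp point. The pads swing forward as they close: fully open they stand 13 mm farther back than shut.
Start: joints at [1.173, 0.276, 1.505, -0, 1.361, -0.121], TCP at [0.157, 0.553, 0.231] pointing down, gripper open.
Joint ranges: [-2.89, 2.89], [-0.75, 2.08], [0.22, 2.7], [-1.18, 4.32], [0.11, 2.71], [-2.7, 2.7]. Speed limits (rad/s): [2.57, 2.57, 3.14, 3.14, 3.14, 3.14].

## Interface

Orientations are given as [roll, pitch, yaw] about the fixed x, y, z axes, in that order (R = Rz(yaw) Ry(pitch) Rx(roll)).
In Python, from plant import ctrl, eyes gives the robot as it stands.
- The arm moves only by the tool carry_out, never from a script. Its argument "deltas" is a list that holds one entry, the list of rows, each a list of 4 numbers: the shift along the tool's x, y, z in m, then the turn about the tool's z in degrees. A call has 1 to 8 rows; each row is the pose to reach, as a shift and turn from the pose commanded when the call began, along the tool's axes at that moment; what a row does not reach only later rows make up. A row lasts 1/8 s, in which the tool goes at most 62.5 mm and 10.7 degrees, less where a joint would pass 70% of its speed; a pose out of reach is approached as far as the arm can. A call with a gripper value outside its range is refused whole. "hand" is the closure in counts, from 0 (fully open) to 255 (shut), set as the call begins (left out, the last holds). The fingers move at their own pace and stop on an object; "squeeze" is the grip in N (left out, the last holds). Time passes only in rows, so rows that repeat a pose let the fingers close. It gives the time, the measured TCP pose, the force, the opening and the grip force at its end, in the units of the state.
- ctrl.get_state(): the state, without advancing time (a new reading comes with each control period).
- eyes.capture(name): name is "scene" or "side" or "wrist"; returns a dict with "image" (420x560x3 uint8, red, green, blue), "fx", "fy", "cx", "cy" (pixels), "k1" (the pictures are not rectified: a ray, as slopes to the right and down, at radius r is drawn at 1 + k1 r^2 times it, then the intrinsics apply), "world_from_camera" (4x4, takes a point from camera to world coordinates). Camera axes: x right, y down, z forward; pixel columns grow to the right and rows downward; lengths in m; the calibration is good to about 2 mm. A picture is of the moment at which its call begins. There is no depth.
- ctrl.finish_job(): hands the job in; it is judged then, once.
The state is a dict: "clock": time; "q": joint angles; "qd": joint speeds; "effort": joint torques, N m; "ee_pos": TCP position; "tool_rot": TCP orientation; "force": force on the tool from outside, world axes, zero at the start; "moment": the same for the moment, N m; "grip_width": finger opening in m; "grasp_force": force on a finger pad.
Only numpy, scipy, OpenCV 4.12 (cv2) and the standard library are available. Lean on these libraries where they do the work, as an engineer would, in place of code of your own. Each camera call takes 0.05 s, during which the arm holds its last target. There are 200 camera calls.

## Task

Pick up the blue-rimmed angle gauge by its black grip and set the middle of its base level on the brass stud, pressing the sprung stud partway down but not to its stop. Then rock the gauge on the stud, its dial staying upright, until the swinging black pointer settles on the red mark, and finish while still holding it there, stud partway down and pointer on the mark. Leave the other things on the bench alone.

Things in the scene. Friction and masses are not known exactly. Their poses are not given: they have to be found in the camera images.
- gauge: Loose pendulum gauge, ~0.36 kg, 142 mm high, standing. Flat aluminium base 36 (own x) x 110 (own y) x 12 mm; upright white dial, blue rim, 92 mm across, 16 thick, centre 58 mm up; black grip block on top, 18 (x) x 22 (y) mm, free from 104 to 142 mm up, grasped from above across x or y. Origin: middle of the underside; x square to the dial, y along the base, z up through the grip.
- pointer (a joint): Angle (rad) of the gauge's black pointer about the dial centre, about the gauge's own +x; 0 = pointing at the grip. A weight keeps it pointing straight up: turn the gauge by an angle about its own +x and the pointer reads minus that angle. It swings, lightly damped, settles in about a second; range -1.2 to 1.2.
- mark (a joint): Angle (rad) of the red mark on the dial, measured like the pointer's; preset between 0.20 and 0.42, cannot be knocked. The pointer is on the mark when both angles are equal: the gauge is then turned about its own +x by minus this angle, i.e. its +y end is lower.
- pointer_tip (a point): Tip of the black pointer, 38 mm from the dial centre, in the dial's middle plane; its z points along the pointer.
- mark_mid (a point): Middle of the red mark (5.4 mm wide, 13 mm long, on both faces), 38 mm from the dial centre, in the dial's middle plane; its z points outward from the dial centre.
- stud_block: Fixed: pale timber offcut 80 (x) x 95 (y) x 38 mm high with a steel flange and a green sleeve (32 mm across, top 70 mm above the bench), out of which the upright brass stud stands. Origin: middle of the offcut's underside; z up.
- stud_top (a point): Top of the brass stud: 20 mm across with a half-round head of 10 mm radius. It stands 112 mm above the bench, on the block's axis, when not pressed, and moves down with the stud.
- stud (a joint): How far the stud is pressed down (m): 0 free, 0.012 at its stop. Sprung: about 0.8 N to start it and 0.4 N more per mm.
- bush: brass bush standing on end: a ring 44 mm across, 30 mm high; origin at the middle of its underside. Bystander, loose.
- oil_bottle: grey plastic oil bottle with a red cap, 56 mm across, 140 mm high; origin at the middle of its underside. Bystander, loose.
- wrench: steel spanner lying flat, 180 mm long along its own x; origin under its middle. Bystander, loose.
- tin: upright closed tin with a paper band, 70 mm across, 80 mm high; origin at the middle of its underside. Bystander, loose.
- cup: blue ceramic cup, 72 mm across, 80 mm high; origin at the middle of its underside. Bystander, loose.
- offcut: brown wood offcut, 45 x 110 x 45 mm high, longest along its own y; origin at the middle of its underside. Bystander, loose.
- hammer: hammer lying flat, 260 mm long along its own x; origin under its middle. Bystander, loose.

How it is judged:
By the outcome, as a careful person would: the job done as asked, in the order asked, and still so for the second after the job is handed in, while the arm keeps its last pose, push and grip.
It also fails if it takes over 48 s, if anything falls off the work surface, if the arm or the gripper's body presses on something with over 40 N, if the wrist force passes 120 N, or if a joint passes its speed limit or range.

## Working session

There is one attempt and no reset: what is moved stays moved. The work goes in short steps, Python scripts to look and compute and a tool call to move; the robot and the scene stay as the last step left them, time stands still between calls to the robot, and variables do not carry over. Pictures are saved under pics/ and viewed, at most 10 in all, crops included, and the job is handed in when it is done.

Besides the shell and the picture viewer there is one more tool, called after "Request:" by a JSON object that holds its "op" and its "data", one argument or row to a line. carry_out: Moves the arm, as the interface text tells. Its arguments: {"type":"object","properties":{"deltas":{"type":"array"},"hand":{"type":"number"},"squeeze":{"type":"number"}},"required":["deltas"]}

```bash
mkdir -p pics; ls
cat > h.py <<'E'
import numpy as np, cv2
from plant import ctrl, eyes
def cap(n,f=None):
    d=eyes.capture(n)
    if f: cv2.imwrite('pics/'+f,cv2.cvtColor(d['image'],cv2.COLOR_RGB2BGR))
    return d
def ray(d,u,v):
    x=np.array([(u-d['cx'])/d['fx'],(v-d['cy'])/d['fy']]); s=x.copy()
    for _ in range(20): s=x/(1+d['k1']*(s@s))
    T=np.array(d['world_from_camera']); r=T[:3,:3]@np.array([*s,1]); return T[:3,3],r/np.linalg.norm(r)
def onz(d,u,v,z):
    o,r=ray(d,u,v); return o+r*(z-o[2])/r[2]
def tri(a,b):
    (o1,r1),(o2,r2)=a,b
    A=np.stack([r1,-r2],1); t=np.linalg.lstsq(A,o2-o1,rcond=None)[0]
    p,q=o1+t[0]*r1,o2+t[1]*r2; return (p+q)/2,np.linalg.norm(p-q)
def proj(d,p):
    T=np.array(d['world_from_camera']); c=T[:3,:3].T@(np.asarray(p)-T[:3,3]); s=c[:2]/c[2]; s=s*(1+d['k1']*(s@s))
    return s*[d['fx'],d['fy']]+[d['cx'],d['cy']]
E
python3 - <<'E'
from h import *
a=cap('scene');b=cap('side')
for d in(a,b): print(np.round(d['world_from_camera'],3).tolist(),d['fx'],d['k1'])
cv2.imwrite('pics/a.png',cv2.cvtColor(a['image'],cv2.COLOR_RGB2BGR))
cv2.imwrite('pics/b.png',cv2.cvtColor(b['image'],cv2.COLOR_RGB2BGR))
s=ctrl.get_state();print({k:np.round(v,3).tolist() for k,v in s.items()})
E
```

```text
pics
[[-0.424, 0.645, -0.635, 1.359], [0.905, 0.291, -0.309, 0.282], [-0.015, -0.706, -0.708, 0.97], [0.0, 0.0, 0.0, 1.0]] 505.47549517076885 0.03140929866647055
[[0.994, -0.079, 0.07, 0.455], [-0.106, -0.723, 0.683, -0.942], [-0.003, -0.686, -0.727, 0.993], [0.0, 0.0, 0.0, 1.0]] 483.70946105319246 -0.1630267405851617
{'clock': 0.1, 'q': [1.173, 0.277, 1.506, -0.0, 1.361, -0.121], 'qd': [0.002, -0.003, -0.003, -0.001, 0.0, 0.0], 'effort': [0.001, -41.77, -24.641, -0.0, 0.006, 0.0], 'ee_pos': [0.157, 0.553, 0.231], 'tool_rot': [-3.14, -0.0, 2.865], 'force': [0.142, 0.868, -0.118], 'moment': [-0.035, 0.032, 0.011], 'grasp_force': 0.0, 'grip_width': 0.085}
```

View pics/a.png

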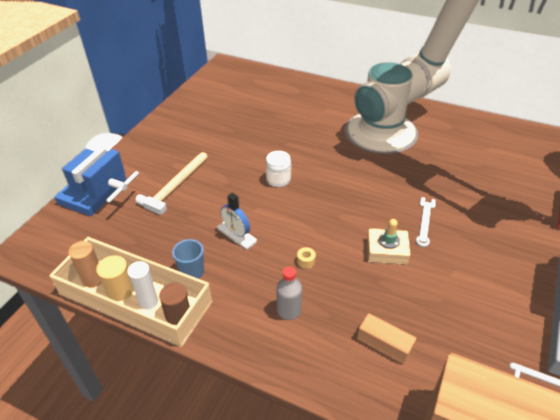

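View pics/b.png

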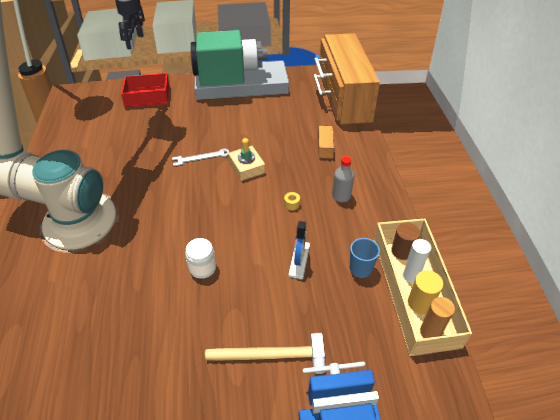

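Scene view: gauge's grip is at about (234,201), the base runs from (222,232) to (253,243), and the stud top is at (393,222). In the side view, the grip is at (301,230) and the stud top at (245,142).

Run:
```python
from h import *
A=cv2.imread('pics/a.png');B=cv2.imread('pics/b.png')
f=lambda I,x,y:cv2.resize(I[y:y+70,x:x+90],None,fx=4.4,fy=4.2,interpolation=cv2.INTER_CUBIC)
cv2.imwrite('pics/c.png',np.vstack([np.hstack([f(A,190,185),f(B,260,215)]),np.hstack([f(A,350,200),f(B,200,120)])]))
a=cap('scene');b=cap('side')
def P(p,q): 
    r=tri(ray(a,*p),ray(b,*q)); print(np.round(r[0],4),round(r[1],4)); 
P((234,196),(301,225));P((393,221),(245,140))
for u in [(222,232),(253,243)]: print(onz(a,*u,.006))
for u in [(305,243),(297,275)]: print(onz(b,*u,.006))
```

```text
[ 0.5959 -0.2051  0.1389] 0.0016
[0.4879 0.1634 0.1075] 0.0004
[ 0.60765665 -0.24490727  0.006     ]
[ 0.60858739 -0.15343604  0.006     ]
[ 0.61980195 -0.15452054  0.006     ]
[ 0.58476332 -0.25361279  0.006     ]
```

View pics/c.png

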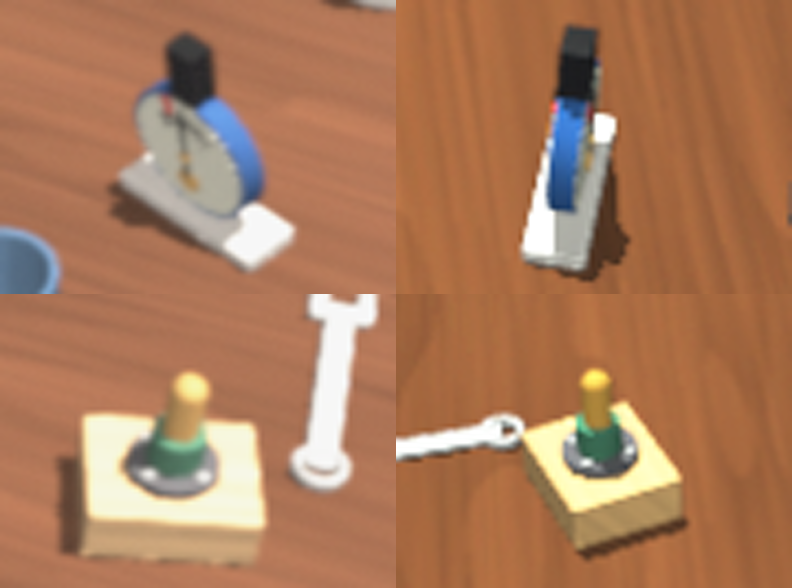

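Run:
```python
from h import *
a=cap('scene');b=cap('side')
for d,L in((a,[(118,172),(250,262),(295,232)]),(b,[(523,248),(585,262),(615,120)])):
    x0,y0=(190,185) if d is a else (260-90,215)
    for u,v in L: print(np.round(onz(d,x0+u/4.4,y0+v/4.2,.012),4))
w=cap('wrist'); T=np.array(w['world_from_camera']); s=ctrl.get_state()
from scipy.spatial.transform import Rotation as R
M=R.from_euler('xyz',s['tool_rot']).as_matrix()
print(np.round(M,3)); print('cam in tool',np.round(M.T@(T[:3,3]-s['ee_pos']),3),np.round(M.T@T[:3,:3],3),w['fx'])
```

```text
[ 0.5989 -0.2648  0.012 ]
[ 0.6329 -0.1582  0.012 ]
[ 0.6006 -0.1456  0.012 ]
[ 0.5644 -0.2527  0.012 ]
[ 0.5975 -0.2665  0.012 ]
[ 0.6309 -0.1626  0.012 ]
[[-0.962  0.273 -0.   ]
 [ 0.273  0.962 -0.   ]
 [ 0.    -0.    -1.   ]]
cam in tool [ 0.068 -0.001 -0.142] [[-0.    -0.963 -0.269]
 [ 1.    -0.     0.   ]
 [-0.    -0.269  0.963]] 357.17784830804203
```

Gauge centre is about (0.598,-0.206) and the grip height of 0.139 agrees with the given size. Its +y points along (0.30,0.95), because the red mark is at the -y end. The stud is at (0.488,0.163). I'll move to where the wrist camera sees the dial face.

Request:
{"op": "carry_out", "data": {
  "deltas": [
    [[-0.03,-0.033,0,0],[-0.07,-0.077,0,0],[-0.11,-0.121,0,0],[-0.15,-0.165,0,0],[-0.19,-0.209,0,0],[-0.23,-0.253,0,0],[-0.27,-0.297,0,0],[-0.31,-0.341,0,0]]
  ],
  "hand": 0
}}

```text
clock: 1.35
ee_pos: [0.3628, 0.1387, 0.2317]
tool_rot: [3.141, 0.001, 2.865]
force: [1.1, 1.2, 0.2]
grip_width: 0.0852
grasp_force: 0.0
```

Request:
{"op": "carry_out", "data": {
  "deltas": [
    [[-0.04,-0.044,0,0],[-0.08,-0.088,0.01,0],[-0.12,-0.132,0.03,0],[-0.16,-0.176,0.05,0],[-0.2,-0.22,0.07,0],[-0.23,-0.253,0.085,0],[-0.242,-0.266,0.09,0],[-0.242,-0.266,0.09,0]]
  ]
}}

```text
clock: 2.35
ee_pos: [0.5222, -0.1818, 0.1408]
tool_rot: [3.141, -0.001, 2.863]
force: [-0.9, -0.1, -0.3]
grip_width: 0.0852
grasp_force: 0.0
```

Run:
```python
from h import *
d=cap('wrist','w1.png'); s=ctrl.get_state(); print(s['clock'],s['ee_pos'],s['tool_rot'],s['q'])
print(proj(d,[.598,-.206,.142]),proj(d,[.598,-.206,.058]),proj(d,[.598,-.206,0]))
```

```text
2.4 [ 0.52174667 -0.18076945  0.14129406] [ 3.14057632e+00 -1.27287611e-03  2.86451338e+00] [-4.60055360e-01  3.08287184e-01  1.69411293e+00  8.44718089e-04
  1.14062923e+00 -1.75412458e+00]
[273.15077693 426.83897883] [274.12629507 327.71807539] [274.50286341 289.40815906]
```

View pics/w1.png

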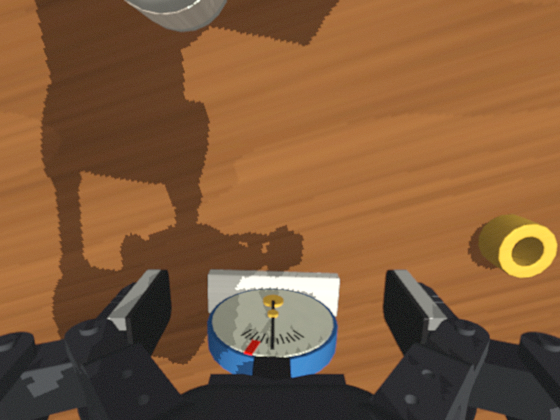

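The wrist view shows the dial with its rim centre around (272,323), the pointer from about (272,315) to (272,350), and the red mark at about (251,347). The base's near-edge corners are at (209,271) and (338,275).

```bash
cat > m.py <<'E'
from h import *
import sys
I=cv2.imread('pics/w1.png').astype(int); d=cap('wrist')
B,G,Rr=I[...,0],I[...,1],I[...,2]
m=(Rr>140)&(G<70)&(B<70); v,u=np.nonzero(m); k=(abs(u-251)<25)&(abs(v-347)<20); u,v=u[k],v[k]; print('red',len(u),u.mean(),v.mean(),u.min(),u.max(),v.min(),v.max())
c1=onz(d,209,271,.012);c2=onz(d,338,275,.012); e=c2-c1; print(c1,c2,np.linalg.norm(e[:2]))
yaw=np.arctan2(e[1],e[0])-np.pi/2
print('yaw',yaw)
gx=np.array([np.cos(yaw),np.sin(yaw),0]);gy=np.array([-gx[1],gx[0],0]); mid=(c1+c2)/2+gx*.018; print('centre',mid)
C=np.array([mid[0],mid[1],.058])
def ond(u,v,off):
    o,r=ray(d,u,v); t=((C+gx*off-o)@gx)/(r@gx); p=o+t*r-C; return p@gy,p[2]
for off in(-.008,-.0085):
    p=ond(u.mean(),v.mean(),off); print('mark y,z',p,np.hypot(*p),'ang',np.arctan2(-p[0],p[1]))
for q in[(272,315),(272,350)]: print('pt',ond(*q,-.008))
E
python3 m.py
```

```text
red 116 251.60344827586206 346.86206896551727 245 259 340 354
[ 0.56090043 -0.25047816  0.012     ] [ 0.59362274 -0.14892381  0.012     ] 0.10669599724192608
yaw -0.31171073017959006
centre [ 0.59439417 -0.20522136  0.012     ]
mark y,z (np.float64(-0.012484289377775506), np.float64(0.03796924391398684)) 0.03996900004588387 ang 0.31766506780417225
mark y,z (np.float64(-0.012446838377099687), np.float64(0.03865485882790561)) 0.040609381878956914 ang 0.3115155001186879
pt (np.float64(-0.000503250813261018), np.float64(0.0016903717857334952))
pt (np.float64(-7.098759365497489e-05), np.float64(0.040401094491869814))
```

Mark angle is about 0.32 rad, inside the preset range, with a radius of about 39 mm against the 38 mm given. The gauge is at (0.596,-0.206), yaw -17.8°. Next: rise, turn 92°, then descend onto the grip.

Request:
{"op": "carry_out", "data": {
  "deltas": [
    [[0,0,-0.03,5],[-0.01,0,-0.06,15],[-0.02,-0.001,-0.06,25],[-0.03,-0.002,-0.06,35],[-0.045,-0.003,-0.06,45],[-0.06,-0.004,-0.06,55],[-0.07,-0.004,-0.06,65],[-0.078,-0.004,-0.06,75]]
  ]
}}

```text
clock: 3.45
ee_pos: [0.5961, -0.2046, 0.2024]
tool_rot: [3.141, -0.0, 1.552]
force: [-1.1, 0.7, -0.1]
grip_width: 0.0852
grasp_force: 0.0
```

Request:
{"op": "carry_out", "data": {
  "deltas": [
    [[0,0,0,8],[0,0,0,15],[0,0,0,17],[0,0,0,17]]
  ]
}}

```text
clock: 3.95
ee_pos: [0.596, -0.2056, 0.202]
tool_rot: [3.141, -0.0, 1.262]
force: [0.5, 0.4, 0.0]
grip_width: 0.0857
grasp_force: 0.0
```

Run:
```python
from h import *
d=cap('wrist','w2.png'); s=ctrl.get_state(); print(s['clock'],s['ee_pos'],s['tool_rot'],s['q'])
for z in(.142,.012): print(proj(d,[.596,-.206,z]))
```

```text
4.0 [ 0.59605233 -0.20591564  0.20183594] [ 3.14107743e+00 -1.21059261e-04  1.26131023e+00] [-4.43013393e-01  3.75507715e-01  1.42901837e+00  1.93867782e-04
  1.33657205e+00 -1.33572210e-01]
[277.1639621  231.68809988]
[276.94019447 187.96950424]
```

View pics/w2.png

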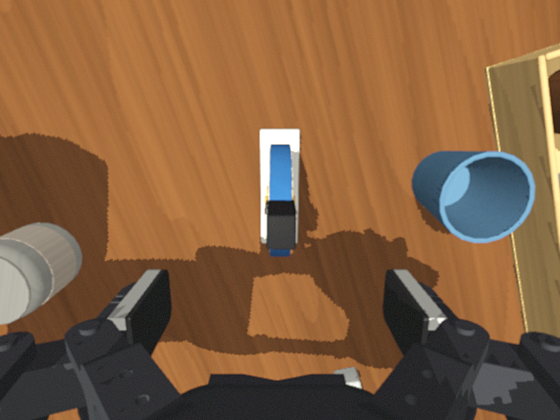

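The wrist view from above shows the grip top at about (281,232), against the predicted (277,232), with the gauge edges aligned to the image. I'll shift about 2 mm along tool y, then descend and grip.

Request:
{"op": "carry_out", "data": {
  "deltas": [
    [[0.001,0.002,0.03,0],[0.001,0.002,0.06,0],[0.001,0.002,0.085,0],[0.001,0.002,0.094,0],[0.001,0.002,0.094,0],[0.001,0.002,0.094,0]]
  ]
}}

```text
clock: 4.75
ee_pos: [0.5992, -0.2068, 0.1085]
tool_rot: [3.139, 0.0, 1.259]
force: [0.2, 0.8, 0.3]
grip_width: 0.0855
grasp_force: 0.0
```

Request:
{"op": "carry_out", "data": {
  "deltas": [
    [[0,0,0,0],[0,0,0,0],[0,0,0,0],[0,0,0,0],[0,0,0,0],[0,0,0,0],[0,0,0,0],[0,0,0,0]]
  ],
  "hand": 255,
  "squeeze": 30
}}

```text
clock: 5.75
ee_pos: [0.5984, -0.2064, 0.1075]
tool_rot: [3.141, -0.0, 1.259]
force: [-0.5, 0.5, 2.2]
grip_width: 0.0173
grasp_force: 30.3
```

Request:
{"op": "carry_out", "data": {
  "deltas": [
    [[0,0,-0.015,0],[0,0,-0.05,0],[0,0,-0.09,0],[0,0,-0.13,0],[0.005,-0.003,-0.155,0],[0.02,-0.014,-0.16,-2],[0.045,-0.031,-0.16,-5],[0.08,-0.055,-0.16,-8]]
  ]
}}

```text
clock: 6.75
ee_pos: [0.5692, -0.1119, 0.2655]
tool_rot: [-3.138, -0.001, 1.401]
force: [-0.8, 0.9, -3.1]
grip_width: 0.0176
grasp_force: 30.0
```

Run:
```python
from h import *
s=ctrl.get_state(); print(s['clock'],s['ee_pos'],s['tool_rot'],s['grip_width'],s['grasp_force'])
y=s['tool_rot'][2]; tx=np.array([np.cos(y),np.sin(y)]);ty=np.array([np.sin(y),-np.cos(y)])
D=np.array([.488,.163])-s['ee_pos'][:2]; print(D@tx,D@ty, 'turn',np.degrees(y-(np.pi/2+.14)))
```

```text
6.75 [ 0.56917318 -0.11188711  0.26554447] [-3.13836538e+00 -1.05519979e-03  1.40058559e+00] 0.017570747924615583 30.04627525806427
0.25716481763869736 -0.12656329315114195 turn -17.773766250620312
```

Request:
{"op": "carry_out", "data": {
  "deltas": [
    [[0.04,-0.02,0,-2],[0.08,-0.04,0,-5],[0.12,-0.06,0,-8],[0.16,-0.08,0,-12],[0.2,-0.1,0,-15],[0.23,-0.115,0,-18],[0.25,-0.124,0,-18],[0.254,-0.126,0,-18]]
  ]
}}

```text
clock: 7.75
ee_pos: [0.4878, 0.1599, 0.2661]
tool_rot: [-3.138, -0.001, 1.716]
force: [0.9, -1.0, -3.9]
grip_width: 0.0173
grasp_force: 30.0
```

Request:
{"op": "carry_out", "data": {
  "deltas": [
    [[0,0,0,0],[0,0,0,0],[0,0,0,0],[0,0,0,0]]
  ]
}}

```text
clock: 8.25
ee_pos: [0.4901, 0.1578, 0.2673]
tool_rot: [-3.142, 0.0, 1.712]
force: [-0.2, -0.2, -4.2]
grip_width: 0.0176
grasp_force: 30.0
```

Run:
```python
from h import *
a=cap('scene');b=cap('side');w=cap('wrist')
s=ctrl.get_state(); print(s['clock'],s['ee_pos'],s['tool_rot'],s['force'])
e=np.array(s['ee_pos'])
g=lambda d,w,h:(lambda p:(int(p[0]-w/2),int(p[1]-h/2)))(proj(d,[.488,.163,.17]))
out=[]
for d in(a,b):
    x,y=g(d,100,110); print(x,y); c=d['image'][y:y+110,x:x+100]; out.append(cv2.resize(c,(400,440),interpolation=cv2.INTER_CUBIC))
cv2.imwrite('pics/d.png',cv2.cvtColor(np.hstack(out),cv2.COLOR_RGB2BGR))
cv2.imwrite('pics/w3.png',cv2.cvtColor(w['image'],cv2.COLOR_RGB2BGR))
```

```text
8.4 [0.49004615 0.1581637  0.26732149] [ 3.14152489e+00 -8.51736180e-05  1.71238380e+00] [ 0.03556733  0.38300309 -3.55270771]
346 146
194 67
```

View pics/d.png

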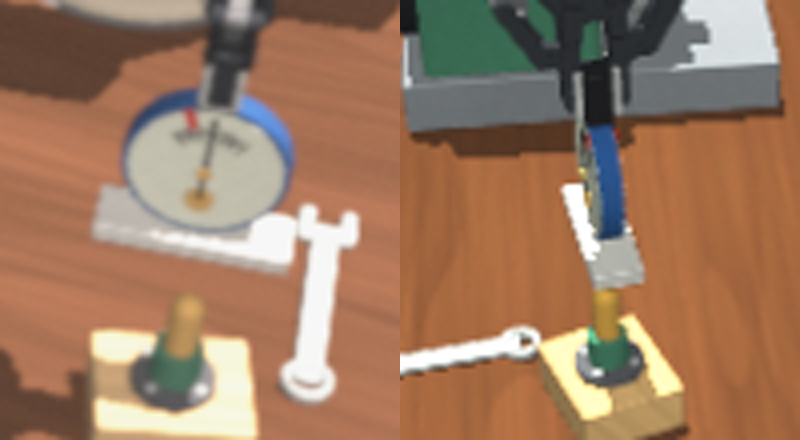

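Scene crop: the gauge hangs upright over the stud, with base corners at about (93,236) and (290,272), and the stud head at (187,310). Side crop: the stud head is at about (606,302).

Run:
```python
from h import *
a=cap('scene');b=cap('side')
print(tri(ray(a,346+187/4,146+310/4),ray(b,194+206/4,67+302/4)))
s=ctrl.get_state();e=np.array(s['ee_pos']);y=s['tool_rot'][2]
gy=np.array([np.cos(y),np.sin(y),0]);gx=np.array([np.sin(y),-np.cos(y),0])
for n,d,o in(('a',a,(346,146)),('b',b,(194,67))):
  for sx,sy,z in((1,-1,0),(1,1,0),(1,-1,.012),(1,1,.012),(-1,1,.012),(-1,-1,.012),(1,-1,0)):
    p=e*[1,1,0]+[0,0,e[2]-.1075+z]+gx*.018*sx+gy*.055*sy
    q=(proj(d,p)-o)*4; print(n,sx,sy,z,np.round(q+([400,0] if n=='b' else [0,0])))
# brass mask centroid check of base in scene: stud axis 
tx=gy[:2]; ty=gx[:2]
print(e,tx,ty)
```

```text
(array([0.4883605 , 0.16358122, 0.09875944]), np.float64(0.0012474167762162812))
a 1 -1 0 [ 91. 239.]
a 1 1 0 [286. 276.]
a 1 -1 0.012 [ 94. 223.]
a 1 1 0.012 [290. 261.]
a -1 1 0.012 [297. 218.]
a -1 -1 0.012 [104. 182.]
a 1 -1 0 [ 91. 239.]
b 1 -1 0 [646. 282.]
b 1 1 0 [613. 190.]
b 1 -1 0.012 [646. 268.]
b 1 1 0.012 [613. 177.]
b -1 1 0.012 [564. 184.]
b -1 -1 0.012 [594. 276.]
b 1 -1 0 [646. 282.]
[0.49000291 0.15829312 0.26730788] [-0.14139918  0.98995266] [0.98995266 0.14139918]
```

Base corners fit a level gauge to within 1 px, and the stud is at (0.488,0.1635). I'll align, lower, and press it about 6–7 mm.

Request:
{"op": "carry_out", "data": {
  "deltas": [
    [[0.003,0,0.005,0],[0.004,-0.001,0.02,0],[0.004,-0.001,0.033,0],[0.004,-0.001,0.04,0],[0.004,-0.001,0.044,0],[0.004,-0.001,0.048,0],[0.004,-0.001,0.052,0],[0.004,-0.001,0.054,0]]
  ],
  "squeeze": 20
}}

```text
clock: 9.5
ee_pos: [0.4887, 0.1623, 0.2137]
tool_rot: [3.141, -0.0, 1.713]
force: [-0.8, -0.4, -0.3]
grip_width: 0.0178
grasp_force: 30.5
```

Request:
{"op": "carry_out", "data": {
  "deltas": [
    [[0,0,0,0],[0,0,0,0],[0,0,0,0],[0,0,0,0],[0,0,0,0],[0,0,0,0]]
  ]
}}

```text
clock: 10.25
ee_pos: [0.4886, 0.1623, 0.2134]
tool_rot: [3.141, -0.0, 1.713]
force: [1.6, -0.6, 0.6]
grip_width: 0.0177
grasp_force: 30.5
```

```bash
cat > look.py <<'E'
from h import *
import sys
a=cap('scene');b=cap('side');s=ctrl.get_state(); print(s['clock'],s['ee_pos'],s['tool_rot'],s['force'],s['grip_width'])
o=[]
for d in(a,b):
    x,y=[int(k) for k in proj(d,[.488,.175,.15])-[40,44]]; print(x,y); o.append(cv2.resize(d['image'][y:y+88,x:x+80],(400,440),interpolation=cv2.INTER_CUBIC))
cv2.imwrite('pics/'+sys.argv[1],cv2.cvtColor(np.hstack(o),cv2.COLOR_RGB2BGR))
E
python3 look.py e.png
```

```text
10.35 [0.48861187 0.16223567 0.21337554] [ 3.14105069e+00 -6.58798086e-05  1.71286214e+00] [-0.4126037  -1.44292309 -0.09227279] 0.017887263563365893
360 165
204 81
```

View pics/e.png

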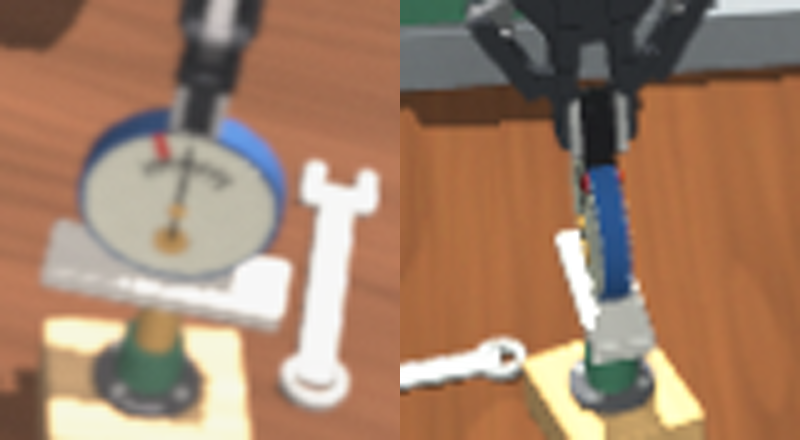

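The stud is pressed about 6–7 mm: wrist force rose by 3.5 N. The gauge is level, with the mark at (161,147) left of the pointer tip at (188,152). I'll set the lighter grip and start rocking toward +tool x.

Request:
{"op": "carry_out", "data": {
  "deltas": [
    [[0,0,0,0],[0,0,0,0],[0.003,0,0,0],[0.006,0,0.0002,0],[0.01,0,0.0005,0],[0.014,0,0.0008,0],[0.018,0,0.0013,0],[0.018,0,0.0013,0]]
  ],
  "hand": 255,
  "squeeze": 20
}}

```text
clock: 11.35
ee_pos: [0.4856, 0.1809, 0.212]
tool_rot: [-3.141, -0.001, 1.713]
force: [-0.0, -0.6, 0.0]
grip_width: 0.0181
grasp_force: 30.6
```

Request:
{"op": "carry_out", "data": {
  "deltas": [
    [[0,0,0,0],[0,0,0,0],[0,0,0,0],[0,0,0,0],[0,0,0,0],[0,0,0,0],[0,0,0,0],[0,0,0,0]]
  ]
}}

```text
clock: 12.35
ee_pos: [0.4858, 0.1803, 0.212]
tool_rot: [3.142, -0.001, 1.713]
force: [-1.3, 1.9, 0.9]
grip_width: 0.0175
grasp_force: 30.6
```

```bash
python3 look.py f.png
```

```text
12.45 [0.48579416 0.18027308 0.2120134 ] [ 3.14156069e+00 -5.69287601e-04  1.71279703e+00] [-1.10022625  2.47331319  0.21724622] 0.017214576723203458
360 165
204 81
```

View pics/f.png

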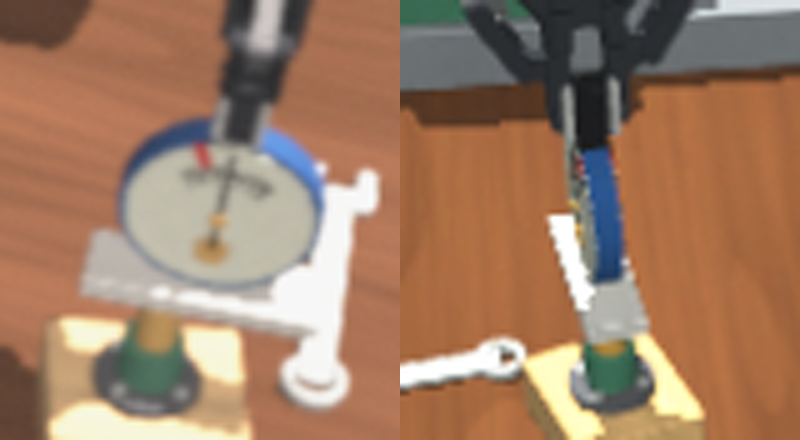

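The base slid along the stud instead of turning: the gauge is still level and has shifted about 17 mm. The grip force never fell to 20 N. I'll slide back to the middle and ease the closure.

Request:
{"op": "carry_out", "data": {
  "deltas": [
    [[-0.005,0,-0.0003,0],[-0.01,0,-0.0006,0],[-0.015,0,-0.001,0],[-0.018,0,-0.0013,0],[-0.018,0,-0.0013,0],[-0.018,0,-0.0013,0]]
  ]
}}

```text
clock: 13.2
ee_pos: [0.4885, 0.1615, 0.2133]
tool_rot: [-3.142, 0.001, 1.713]
force: [-0.5, 0.2, -1.0]
grip_width: 0.0174
grasp_force: 30.5
```

Request:
{"op": "carry_out", "data": {
  "deltas": [
    [[0,0,0,0]]
  ],
  "hand": 215,
  "squeeze": 20
}}

```text
clock: 13.32
ee_pos: [0.4885, 0.1616, 0.2133]
tool_rot: [3.142, 0.001, 1.713]
force: [0.3, -1.2, -1.2]
grip_width: 0.0179
grasp_force: 30.5
```

Request:
{"op": "carry_out", "data": {
  "deltas": [
    [[0,0,0,0]]
  ],
  "hand": 206
}}

```text
clock: 13.45
ee_pos: [0.4885, 0.1617, 0.2133]
tool_rot: [3.142, 0.001, 1.713]
force: [0.2, -1.5, -0.5]
grip_width: 0.0172
grasp_force: 30.5
```

Request:
{"op": "carry_out", "data": {
  "deltas": [
    [[0,0,0,0]]
  ],
  "hand": 203
}}

```text
clock: 13.58
ee_pos: [0.4885, 0.1618, 0.2133]
tool_rot: [3.142, 0.001, 1.713]
force: [0.2, -1.7, -0.7]
grip_width: 0.0175
grasp_force: 30.5
```

Request:
{"op": "carry_out", "data": {
  "deltas": [
    [[0,0,0,0]]
  ],
  "hand": 201
}}

```text
clock: 13.7
ee_pos: [0.4883, 0.1625, 0.2133]
tool_rot: [-3.142, -0.001, 1.713]
force: [0.9, -0.4, -0.1]
grip_width: 0.0184
grasp_force: 0.0
```

Request:
{"op": "carry_out", "data": {
  "deltas": [
    [[0,0,0,0],[0,0,0,0]]
  ],
  "hand": 206,
  "squeeze": 20
}}

```text
clock: 13.95
ee_pos: [0.4883, 0.1625, 0.2134]
tool_rot: [3.141, -0.001, 1.713]
force: [0.2, 0.7, 0.5]
grip_width: 0.0177
grasp_force: 21.0
```

```bash
python3 look.py g.png
```

```text
14.05 [0.48832671 0.16243563 0.21333256] [ 3.14156246e+00 -4.98891455e-04  1.71288930e+00] [-0.81231895 -0.1880467   0.04100633] 0.017859261142246213
360 165
204 81
```

View pics/g.png

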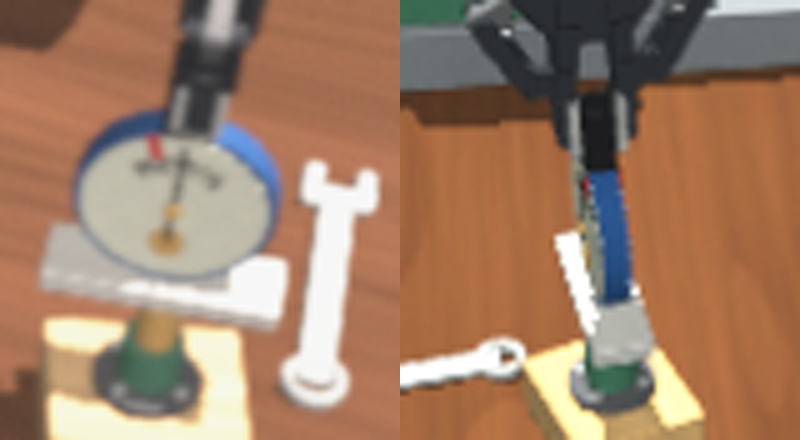

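The regrip at 21 N worked: the gauge is nearly level and centred, with the base middle over the stud. I'll add a numeric tracker for dial centre and red mark, then press a little deeper and try a short rock.

```bash
cat > tr.py <<'E'
from h import *
def track(n=2):
    R=[]
    for _ in range(n):
        a=cap('scene');s=ctrl.get_state();e=np.array(s['ee_pos']);y=s['tool_rot'][2]
        gy=np.array([np.cos(y),np.sin(y),0]);gx=np.array([np.sin(y),-np.cos(y),0])
        x,yy=[int(k) for k in proj(a,[.488,.18,.16])-[40,44]]; c=np.ascontiguousarray(a['image'][yy:yy+80,x:x+80])
        c=cv2.resize(c,None,fx=4,fy=4,interpolation=cv2.INTER_CUBIC)
        h=cv2.cvtColor(c,cv2.COLOR_RGB2HSV); H,S,V=[h[...,i].astype(int) for i in range(3)]
        bl=((H>100)&(H<130)&(S>90)&(V>50)).astype(np.uint8)
        n_,L,st,ce=cv2.connectedComponentsWithStats(bl); k=1+np.argmax(st[1:,4])
        hull=cv2.convexHull(np.argwhere(L==k)[:,::-1].astype(np.int32)); M=cv2.moments(hull); cen=np.array([M['m10'],M['m01']])/M['m00']
        rd=(((H<6)|(H>172))&(S>130)&(V>110)).astype(np.uint8)
        ins=np.zeros_like(rd);cv2.fillConvexPoly(ins,hull,1); rd&=ins
        v,u=np.nonzero(rd); r=np.array([np.median(u),np.median(v)])
        def pl(p):
            u,v=p[0]/4+x-.375,p[1]/4+yy-.375
            o,rr=ray(a,u,v); t=((e+gx*.008-o)@gx)/(rr@gx); q=o+t*rr-e; return np.array([q@gy,q[2]-.019])*1e3
        R.append([*pl(cen),*pl(r),M['m00']/16,len(u)/16,*s['force']]) 
    R=np.mean(R,0); d=R[2:4]-R[:2]
    print('t',round(s['clock'],2),'tcp',np.round(e,4),'cen',np.round(R[:2],1),'mark-cen',np.round(d,1),'areas',np.round(R[4:6],1),'tiltC',round(float(np.arctan2(-R[0],-R[1])),3),'markdir',round(float(np.arctan2(-d[0],d[1])),3),'F',np.round(R[6:],1),'gw',round(s['grip_width'],4),s['grasp_force'])
if __name__=='__main__': track()
E
python3 tr.py
```

```text
t 14.15 tcp [0.4883 0.1624 0.2133] cen [ 24.6 -31.2] mark-cen [nan nan] areas [68.6  0. ] tiltC -0.667 markdir nan F [-0.   0.2  0.2] gw 0.0178 21.034856736660004
  return _methods._mean(a, axis=axis, dtype=dtype,
  ret = ret.dtype.type(ret / rcount)
```

Request:
{"op": "carry_out", "data": {
  "deltas": [
    [[0,0,0.001,0],[0,0,0.002,0],[0.002,0,0.002,0],[0.004,0,0.002,0],[0.006,0,0.002,0],[0.008,0,0.002,0],[0.008,0,0.002,0]]
  ]
}}

```text
clock: 15.02
ee_pos: [0.4873, 0.1703, 0.2113]
tool_rot: [3.142, -0.0, 1.713]
force: [0.6, -1.9, 2.0]
grip_width: 0.0178
grasp_force: 21.3
```

```bash
python3 tr.py
```

```text
t 15.12 tcp [0.4873 0.1703 0.2113] cen [ 21.4 -32.2] mark-cen [nan nan] areas [60.9  0. ] tiltC -0.588 markdir nan F [ 0.1 -1.6  0.7] gw 0.0174 21.29126876592636
  return _methods._mean(a, axis=axis, dtype=dtype,
  ret = ret.dtype.type(ret / rcount)
```

```bash
python3 - <<'E'
s=open('tr.py').read()
s=s.replace("(S>90)&(V>50)","(S>60)&(V>45)")
s=s.replace("k=1+np.argmax(st[1:,4])","K=[i for i in range(1,n_) if st[i,4]>40]").replace("np.argwhere(L==k)","np.argwhere(np.isin(L,K))")
open('tr.py','w').write(s)
E
sed -i "s/^if __name__/def dbg():pass\nif __name__/" tr.py; python3 tr.py
python3 - <<'E'
from h import *
a=cap('scene')
x,y=[int(k) for k in proj(a,[.488,.18,.16])-[40,44]]; c=a['image'][y:y+80,x:x+80]
cv2.imwrite('pics/raw.png',c[...,::-1])
h=cv2.cvtColor(np.ascontiguousarray(c),cv2.COLOR_RGB2HSV).astype(int);H,S,V=h[...,0],h[...,1],h[...,2]
for n,m in(('b',(H>100)&(H<130)&(S>60)&(V>45)),('r',((H<6)|(H>172))&(S>110)&(V>90))):
    v,u=np.nonzero(m); print(n,len(u),u.min(),u.max(),v.min(),v.max())
E
```

```text
t 15.22 tcp [0.4873 0.1702 0.2113] cen [ -5.4 -36.3] mark-cen [-13.8   2.6] areas [440.2   2.4] tiltC 0.149 markdir 1.382 F [ 0.4 -1.5  0.5] gw 0.0181 21.285037994384766
b 121 16 53 25 43
r 5 29 30 30 33
```

```bash
cat > wt.py <<'E'
from h import *
from scipy.optimize import brentq
def rowtop(img):
    h=cv2.cvtColor(np.ascontiguousarray(img),cv2.COLOR_RGB2HSV).astype(int)
    m=(h[...,1]<60)&(h[...,2]>140)
    m=m[60:260,272:290]; return m
def pred(d,s,th,L=.055,zo=-.1145,dy=0):
    e=np.array(s['ee_pos']);y=s['tool_rot'][2]
    gy=np.array([np.cos(y),np.sin(y),0]);gx=np.array([np.sin(y),-np.cos(y),0])
    a=L*np.cos(th)+zo*np.sin(th)   # rotation by +x angle -th : +y end goes down, base swings to -y
    z=-L*np.sin(th)+zo*np.cos(th)
    return proj(d,e+[0,0,.019+z]+gy*a+gx*dy)
if __name__=='__main__':
    w=cap('wrist');s=ctrl.get_state()
    W3=cv2.imread('pics/w3.png')[...,::-1]
    for I in(W3,w['image']):
        m=rowtop(I); print([(int(i)+60) for i in np.nonzero(m.mean(1)>.5)[0][[0,-1]]], m.sum())
    for th in(0,.1,.2,.32): print(th,pred(w,s,th))
    cv2.imwrite('pics/wcmp.png',np.hstack([W3[60:420,130:430],w['image'][60:420,130:430]])[...,::-1])
E
python3 wt.py
```

```text
[135, 157] 414
[148, 169] 396
0 [277.3617283  133.66009717]
0.1 [277.34133919 151.09990579]
0.2 [277.32515273 168.29951046]
0.32 [277.31073206 188.72520959]
```

View pics/wcmp.png

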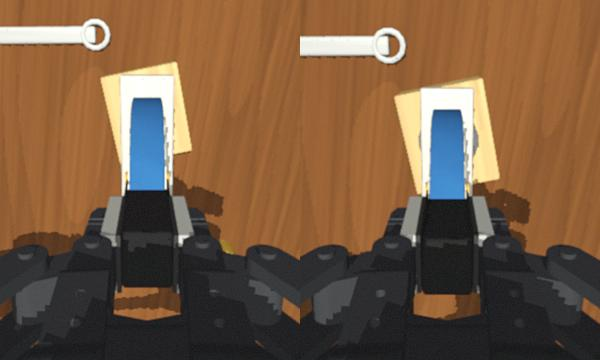

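Wrist view, level reference against now: the base end edge moved from row 135 to row 148, about 0.075 rad of tilt. So it now turns in the pads with the lighter grip, and I'll continue along the arc.

Request:
{"op": "carry_out", "data": {
  "deltas": [
    [[0.002,0,0.0001,0],[0.004,0,0.0003,0],[0.006,0,0.0005,0],[0.008,0,0.0008,0],[0.01,0,0.0011,0],[0.012,0,0.0014,0],[0.014,0,0.0017,0],[0.016,0,0.002,0]]
  ]
}}

```text
clock: 16.32
ee_pos: [0.485, 0.1861, 0.2093]
tool_rot: [3.142, -0.0, 1.713]
force: [0.0, -1.7, 1.0]
grip_width: 0.0176
grasp_force: 21.7
```

```bash
python3 wt.py; python3 -c "
from h import *
s=ctrl.get_state();print(s['clock'],s['ee_pos'],s['force'],s['grasp_force'])"
```

```text
[135, 157] 414
[170, 185] 289
0 [277.34658347 133.31694769]
0.1 [277.32805612 150.77041348]
0.2 [277.31354239 167.98143391]
0.32 [277.30090793 188.41821897]
16.375 [0.48493135 0.18634255 0.20925508] [ 0.05087334 -2.0004836   1.04000528] 21.684317886829376
```

Request:
{"op": "carry_out", "data": {
  "deltas": [
    [[0.002,0,0.0003,0],[0.004,0,0.0007,0],[0.006,0,0.0011,0],[0.008,0,0.0016,0],[0.01,0,0.0021,0],[0.012,0,0.0026,0],[0.0135,0,0.003,0],[0.0135,0,0.003,0]]
  ]
}}

```text
clock: 17.38
ee_pos: [0.4831, 0.1996, 0.2063]
tool_rot: [3.142, -0.0, 1.713]
force: [0.1, -1.1, 1.0]
grip_width: 0.0179
grasp_force: 22.0
```

Request:
{"op": "carry_out", "data": {
  "deltas": [
    [[0,0,0,0],[0,0,0,0],[0,0,0,0],[0,0,0,0],[0,0,0,0],[0,0,0,0],[0,0,0,0],[0,0,0,0]]
  ]
}}

```text
clock: 18.38
ee_pos: [0.4831, 0.1994, 0.2063]
tool_rot: [3.141, -0.0, 1.713]
force: [1.0, -1.7, 1.0]
grip_width: 0.0177
grasp_force: 22.0
```

```bash
python3 wt.py; python3 look.py k.png
python3 - <<'E'
from h import *
w=cap('wrist')['image'];m=cv2.cvtColor(np.ascontiguousarray(w),cv2.COLOR_RGB2GRAY).astype(float)[175:205,270:292].mean(1);print(np.round(m))
m=cv2.cvtColor(cv2.imread('pics/w3.png'),cv2.COLOR_BGR2GRAY).astype(float)[128:142,270:292].mean(1);print(np.round(m))
E
```

```text
[135, 157] 414
[186, 198] 234
0 [277.35115836 133.68650776]
0.1 [277.33074121 151.12561813]
0.2 [277.31447456 168.32468392]
0.32 [277.29989425 188.74992881]
18.525 [0.48307066 0.19938909 0.20629234] [ 3.14158201e+00 -1.80114119e-04  1.71283759e+00] [-0.87671611 -0.48998372  1.23208005] 0.01828360928842899
360 165
204 81
[145. 149. 161. 178. 197. 216. 227. 230. 230. 229. 223. 224. 250. 255.
 255. 255. 255. 255. 255. 255. 255. 255. 252. 172.  71.  72.  80.  81.
  82.  82.]
[213. 228. 233. 234. 233. 229. 209. 214. 248. 254. 254. 253. 254. 254.]
```

View pics/k.png

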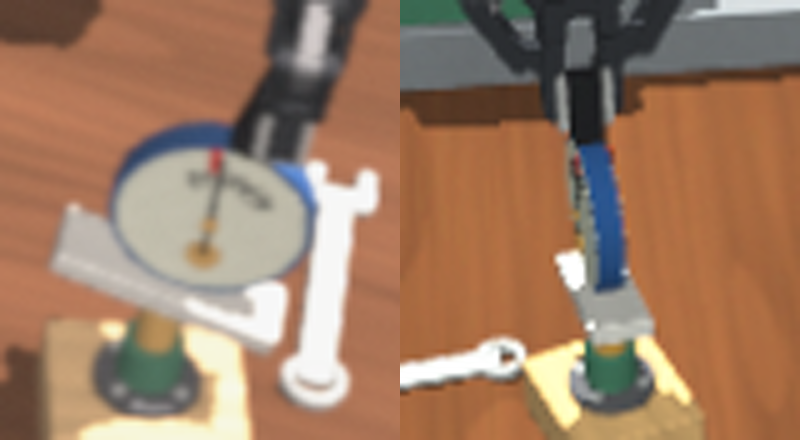

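The pointer is almost on the mark: tip at about (218,165), mark at (217,158), base middle over the stud. The edge row gives a tilt of about 0.297 against the mark's 0.32, so I'll nudge it a little and ease the depth by about 1.5 mm.

Request:
{"op": "carry_out", "data": {
  "deltas": [
    [[0.001,0,0,0],[0.002,0,-0.0004,0],[0.003,0,-0.0008,0],[0.003,0,-0.0008,0],[0.003,0,-0.0008,0],[0.003,0,-0.0008,0],[0.003,0,-0.0008,0],[0.003,0,-0.0008,0]]
  ]
}}

```text
clock: 19.58
ee_pos: [0.4826, 0.2024, 0.2071]
tool_rot: [-3.142, -0.0, 1.713]
force: [0.1, -0.8, 1.1]
grip_width: 0.0179
grasp_force: 21.9
```

Request:
{"op": "carry_out", "data": {
  "deltas": [
    [[0,0,0,0],[0,0,0,0],[0,0,0,0],[0,0,0,0],[0,0,0,0],[0,0,0,0],[0,0,0,0],[0,0,0,0]]
  ]
}}

```text
clock: 20.58
ee_pos: [0.4826, 0.2023, 0.2071]
tool_rot: [3.142, -0.0, 1.713]
force: [1.3, -0.1, 0.2]
grip_width: 0.0179
grasp_force: 21.9
```

Run:
```python
from h import *
from wt import pred
d=cap('wrist');s=ctrl.get_state();w=d['image'];m=cv2.cvtColor(np.ascontiguousarray(w),cv2.COLOR_RGB2GRAY).astype(float)[182:196,270:292].mean(1);print(np.round(m))
for t in(.28,.3,.32,.34):print(t,pred(d,s,t)[1]+.6)
F=[]
for i in range(4):
    a=cap('scene');F.append(ctrl.get_state()['force'])
print(s['clock'],s['ee_pos'],np.mean(F,0),s['grasp_force'])
I=a['image'][165+22:165+60,360+15:360+68]
cv2.imwrite('pics/z.png',cv2.resize(I,None,fx=14,fy=14,interpolation=cv2.INTER_CUBIC)[...,::-1])
```

```text
[194. 214. 225. 224. 226. 251. 255. 255. 255. 255. 255. 255. 255. 255.]
0.28 182.51239435907348
0.3 185.90948929204896
0.32 189.30278794109364
0.34 192.692862936162
20.625 [0.48261243 0.20235366 0.20710989] [-0.21443995 -0.44122552 -0.00800804] 21.939007937908173
```

View pics/z.png

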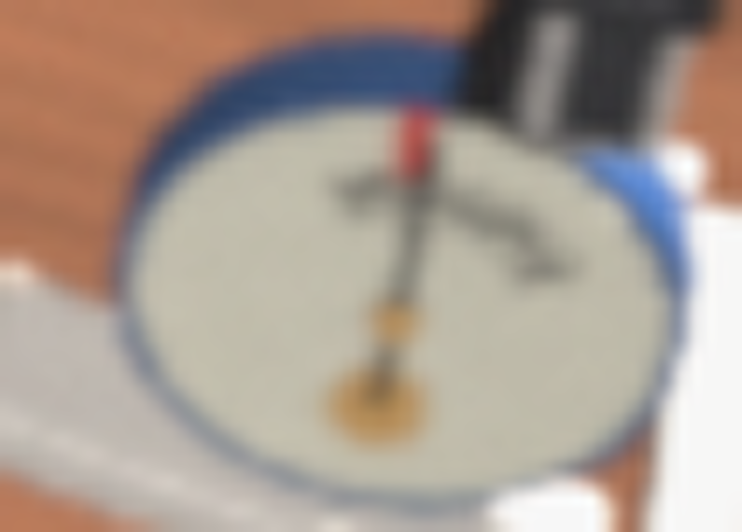

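The red mark still sits slightly left of the pointer line (mark at (417,145), line at about 428), so it needs about 0.03 rad more. That was also picture 12, which is over the viewing limit of 10, so I'll continue with numbers only and view no more.

Request:
{"op": "carry_out", "data": {
  "deltas": [
    [[0,0,0.001,0],[0,0,0.001,0],[0.0015,0,0.0013,0],[0.003,0,0.0017,0],[0.0045,0,0.002,0],[0.0045,0,0.002,0],[0.0045,0,0.002,0],[0.0045,0,0.002,0]]
  ]
}}

```text
clock: 21.82
ee_pos: [0.4821, 0.207, 0.2052]
tool_rot: [3.141, -0.0, 1.713]
force: [0.0, -0.5, 1.3]
grip_width: 0.0177
grasp_force: 22.0
```

Request:
{"op": "carry_out", "data": {
  "deltas": [
    [[0,0,0,0],[0,0,0,0],[0,0,0,0],[0,0,0,0],[0,0,0,0],[0,0,0,0]]
  ]
}}

```text
clock: 22.58
ee_pos: [0.482, 0.2069, 0.2051]
tool_rot: [3.141, -0.0, 1.713]
force: [1.2, -0.9, 2.0]
grip_width: 0.0174
grasp_force: 22.0
```

```bash
cat > fin.py <<'E'
from h import *
from wt import pred
d=cap('wrist');s=ctrl.get_state();w=d['image'];m=cv2.cvtColor(np.ascontiguousarray(w),cv2.COLOR_RGB2GRAY).astype(float)[180:204,270:292].mean(1)
i=np.nonzero(m>240)[0][0]; edge=180+i-1+(240-m[i-1])/(m[i]-m[i-1])-1
ths=np.linspace(.2,.45,60); rows=[pred(d,s,t)[1]+.6 for t in ths]; print('edge',round(edge,2),'tilt',round(float(np.interp(edge,rows,ths)),3))
F=[];A=[]
for i in range(4): a=cap('scene');A.append(a['image'].astype(float));F.append(ctrl.get_state()['force'])
I=np.mean(A,0); e=np.array(s['ee_pos']);y=s['tool_rot'][2]
gy=np.array([np.cos(y),np.sin(y),0]);gx=np.array([np.sin(y),-np.cos(y),0])
t=float(np.interp(edge,rows,ths)); C=e+[0,0,.019]+gx*.008+(-gy*np.sin(t)-np.array([0,0,np.cos(t)]))*.0685
# rectified face-on patch of the dial, 5 px per mm, up = up, right = gy
N=np.arange(-225,226)/5000.; P=np.array([[proj(a,C+gy*q-np.array([0,0,1])*r) for q in N[::5]] for r in N[::5]],np.float32)
P=cv2.resize(P,(451,451)); D=cv2.remap(I.astype(np.float32),P[...,0],P[...,1],cv2.INTER_CUBIC)
red=np.clip(D[...,0]-(D[...,1]+D[...,2])/2-40,0,None); yy,xx=np.mgrid[-45:45:451j,-45:45:451j]
k=(np.hypot(xx,yy)<46)&(yy<-26)&(abs(xx)<16); W=red*k; mx,my=(W*xx).sum()/W.sum(),(W*yy).sum()/W.sum()
print('mark mm',round(mx,2),round(-my,2))
G=255-D.mean(2)
L=[]
for r in np.arange(6,24,1):
    row=G[int(225-r*5)]; j=(abs(xx[0])<7); g=np.clip(row[j]-np.percentile(row[j],50)-10,0,None); 
    if g.sum()>0: L.append((r,(g*xx[0][j]).sum()/g.sum()))
L=np.array(L); p=np.polyfit(L[:,0],L[:,1],1); print('pointer slope',p,'x at mark',round(np.polyval(p,-my),2),'resid',np.round(np.std(L[:,1]-np.polyval(p,L[:,0])),2))
print('mark-pointer angle (need 0; + = turn more)',round((np.polyval(p,-my)-mx)/38,3))
print(s['clock'],e,np.mean(F,0),s['grasp_force'])
E
python3 fin.py
```

```text
edge 185.82 tilt 0.299
mark mm -6.86 36.01
pointer slope [-0.01049326 -3.34613524] x at mark -3.72 resid 0.1
mark-pointer angle (need 0; + = turn more) 0.082
22.625 [0.48209009 0.20685343 0.20514123] [ 0.05994476 -0.11470917  0.60906736] 21.98216825723648
```

Run:
```python
from h import *
a=cap('scene')
def go(f,e,y,tilt):
    E=cv2.imread('pics/'+f)[...,::-1][:440,:400].astype(np.float32); e=np.array(e)
    gy=np.array([np.cos(y),np.sin(y),0]);gx=np.array([np.sin(y),-np.cos(y),0])
    C=e+[0,0,.019]+gx*.008+(-gy*np.sin(tilt)-np.array([0,0,np.cos(tilt)]))*.0685
    N=np.arange(-45,46,1)/1000.
    P=np.array([[(proj(a,C+gy*q-np.array([0,0,1])*r)-[360,165]+.5)*5-.5 for q in N] for r in N],np.float32); P=cv2.resize(P,(451,451))
    D=cv2.remap(E,P[...,0],P[...,1],cv2.INTER_CUBIC)
    yy,xx=np.mgrid[-45:45:451j,-45:45:451j]
    red=np.clip(D[...,0]-(D[...,1]+D[...,2])/2-40,0,None)*((yy<-20)&(abs(xx)<26)&(np.hypot(xx,yy)<48))
    mx,my=(red*xx).sum()/red.sum(),-(red*yy).sum()/red.sum()
    G=255-D.mean(2);L=[]
    for r in np.arange(6,24):
        row=G[int(225-r*5)];j=abs(xx[0])<7;g=np.clip(row[j]-np.percentile(row[j],50)-10,0,None)
        if g.sum()>0:L.append((r,(g*xx[0][j]).sum()/g.sum()))
    p=np.polyfit(*np.array(L).T,1); 
    # gold pivot cap height
    print(f,'mark',mx,my,'pointer',p,'angle',np.arctan2(-(mx-p[1]),my),np.arcsin(-(mx-p[1])/38))
go('e.png',[.4886,.1622,.2134],1.7129,0)
go('f.png',[.4858,.1803,.2120],1.7128,0)
go('g.png',[.4883,.1624,.2133],1.7129,0)
go('k.png',[.4831,.1994,.2063],1.7128,.297)
```

```text
e.png mark -13.477195506152778 34.14314225342923 pointer [ 0.02984095 -1.53069337] angle 0.3365809458223652 0.31980519120046974
f.png mark -13.433228373196167 34.543931137785755 pointer [ 0.00481507 -1.00124228] angle 0.3454574469880379 0.3332940005049304
g.png mark -16.439479537665754 32.78546304299651 pointer [ 0.00841568 -3.37825721] angle 0.379112982602725 0.3508715388764223
k.png mark -7.0310443605826105 35.7777618111244 pointer [ 0.01576465 -3.82509132] angle 0.08936873812492617 0.08446759244249136
```

The dial centre has shifted about 4 mm in the pads since the regrip, so the wrist-edge tilt reads about 0.03 high. True tilt is about 0.27, with about 0.055 rad to go. The last two moves only slid the base, so I'll press slightly deeper and drive on.

Request:
{"op": "carry_out", "data": {
  "deltas": [
    [[0,0,0.0006,0],[0,0,0.0012,0],[0.0015,0,0.0016,0],[0.003,0,0.002,0],[0.0045,0,0.0025,0],[0.006,0,0.003,0],[0.006,0,0.003,0],[0.006,0,0.003,0]]
  ]
}}

```text
clock: 23.88
ee_pos: [0.4811, 0.2128, 0.2021]
tool_rot: [-3.141, -0.0, 1.713]
force: [0.7, -0.7, 2.3]
grip_width: 0.0181
grasp_force: 22.2
```

```bash
python3 fin.py
```

```text
edge 193.91 tilt 0.347
mark mm -5.57 37.2
pointer slope [-0.01419668 -3.44474041] x at mark -3.97 resid 0.11
mark-pointer angle (need 0; + = turn more) 0.042
23.925 [0.4811087  0.21283121 0.20209159] [ 0.29818785 -1.19882864  0.89517498] 22.235238254070282
```

Request:
{"op": "carry_out", "data": {
  "deltas": [
    [[0.001,0,0.0003,0],[0.002,0,0.0007,0],[0.0025,0,0.0008,0],[0.0025,0,0.0008,0],[0.0025,0,0.0008,0],[0.0025,0,0.0008,0]]
  ]
}}

```text
clock: 24.88
ee_pos: [0.4808, 0.2152, 0.2013]
tool_rot: [-3.142, -0.0, 1.713]
force: [-0.1, -1.3, 1.4]
grip_width: 0.018
grasp_force: 22.3
```

```bash
python3 fin.py
```

```text
edge 195.75 tilt 0.358
mark mm -5.13 37.55
pointer slope [-0.0339645 -3.1480259] x at mark -4.42 resid 0.13
mark-pointer angle (need 0; + = turn more) 0.018
24.925 [0.48074649 0.21522339 0.20130922] [ 0.19820194 -1.23150469  0.73376024] 22.2964945435524
```

Request:
{"op": "carry_out", "data": {
  "deltas": [
    [[0,0,0,0],[0,0,0,0],[0,0,0,0],[0,0,0,0],[0,0,0,0],[0,0,0,0],[0,0,0,0],[0,0,0,0]]
  ]
}}

```text
clock: 26.12
ee_pos: [0.4808, 0.2152, 0.2013]
tool_rot: [3.142, -0.0, 1.713]
force: [0.1, -1.2, 0.5]
grip_width: 0.0176
grasp_force: 22.3
```

```bash
cat >> fin.py <<'E'
# red as seen row by row across the mark, and the dark pointer over it
for r in(30,33,36,38,40,42,44):
    row=D[int(225-r*5)]; j=slice(225-65,225+36,10); print(r,' '.join('%d/%d'%(q[0],(q[1]+q[2])/2) for q in row[j]))
print(np.round(xx[0][160:261:10]).tolist())
E
python3 fin.py
```

```text
edge 195.73 tilt 0.358
mark mm -5.03 37.56
pointer slope [-0.04203198 -3.01571215] x at mark -4.59 resid 0.13
mark-pointer angle (need 0; + = turn more) 0.011
26.175 [0.48079033 0.21518513 0.2012821 ] [-0.2643713  -1.13988294  0.86755556] 22.294415831565857
30 178/167 178/166 172/150 157/117 136/90 123/92 148/129 170/156 178/166 183/172 186/174
33 190/177 190/176 186/161 170/120 140/84 133/99 164/147 186/173 190/177 189/177 189/177
36 186/175 187/173 186/159 176/121 159/86 156/106 175/151 189/175 189/176 185/173 183/170
38 171/165 175/164 178/151 177/119 170/86 170/107 178/146 182/167 180/169 176/164 165/154
40 145/149 156/151 163/139 169/110 169/85 166/103 168/136 170/154 160/149 145/136 127/118
42 108/125 117/128 128/121 140/102 149/87 143/97 138/115 129/118 117/110 100/94 86/81
44 73/105 79/108 92/108 105/101 112/95 105/95 95/93 82/81 74/71 65/62 53/51
[-13.0, -11.0, -9.0, -7.0, -5.0, -3.0, -1.0, 1.0, 3.0, 5.0, 7.0]
```

Request:
{"op": "carry_out", "data": {
  "deltas": [
    [[0.001,0,0.0003,0],[0.002,0,0.0006,0],[0.002,0,0.0006,0],[0.002,0,0.0006,0],[0.002,0,0.0006,0],[0.002,0,0.0006,0],[0.002,0,0.0006,0],[0.002,0,0.0006,0]]
  ]
}}

```text
clock: 27.38
ee_pos: [0.4805, 0.2173, 0.2007]
tool_rot: [3.141, -0.0, 1.713]
force: [-0.1, -1.2, 1.3]
grip_width: 0.018
grasp_force: 22.3
```

Request:
{"op": "carry_out", "data": {
  "deltas": [
    [[0,0,0,0],[0,0,0,0],[0,0,0,0],[0,0,0,0],[0,0,0,0],[0,0,0,0],[0,0,0,0],[0,0,0,0]]
  ]
}}

```text
clock: 28.38
ee_pos: [0.4805, 0.2172, 0.2007]
tool_rot: [3.142, -0.0, 1.713]
force: [0.3, -0.2, 1.4]
grip_width: 0.0177
grasp_force: 22.3
```

```bash
python3 fin.py
```

```text
edge 196.81 tilt 0.364
mark mm -4.91 37.37
pointer slope [-0.01242882 -3.37994155] x at mark -3.84 resid 0.15
mark-pointer angle (need 0; + = turn more) 0.028
28.425 [0.48053488 0.21718709 0.20071265] [ 0.76256995 -0.227501    1.2844495 ] 22.320834696292877
30 177/166 169/158 161/145 146/117 120/82 114/85 140/118 165/150 179/167 181/170 182/170
33 189/177 188/175 183/162 167/125 142/84 135/92 165/136 184/167 188/175 190/177 190/178
36 186/175 187/175 185/161 175/122 157/84 152/96 172/144 185/171 186/174 185/173 185/172
38 174/167 179/168 180/155 176/118 166/84 160/99 169/143 180/168 180/168 172/160 162/151
40 151/152 155/152 158/140 163/111 162/84 160/99 160/136 161/152 152/143 139/130 124/116
42 113/130 117/130 125/122 137/103 142/86 134/97 128/118 122/119 113/107 98/92 81/77
44 79/111 83/112 93/110 102/101 106/93 96/95 89/98 84/87 75/72 60/58 48/47
[-13.0, -11.0, -9.0, -7.0, -5.0, -3.0, -1.0, 1.0, 3.0, 5.0, 7.0]
```

Request:
{"op": "carry_out", "data": {
  "deltas": [
    [[0.001,0,0.0003,0],[0.002,0,0.0006,0],[0.0025,0,0.0008,0],[0.0025,0,0.0008,0],[0.0025,0,0.0008,0],[0.0025,0,0.0008,0],[0.0025,0,0.0008,0],[0.0025,0,0.0008,0]]
  ]
}}

```text
clock: 29.62
ee_pos: [0.4801, 0.2196, 0.1999]
tool_rot: [-3.141, -0.0, 1.713]
force: [-0.3, -1.9, 1.3]
grip_width: 0.0177
grasp_force: 22.4
```

Request:
{"op": "carry_out", "data": {
  "deltas": [
    [[0,0,0,0],[0,0,0,0],[0,0,0,0],[0,0,0,0],[0,0,0,0],[0,0,0,0],[0,0,0,0],[0,0,0,0]]
  ]
}}

```text
clock: 30.62
ee_pos: [0.4802, 0.2197, 0.1999]
tool_rot: [-3.142, -0.0, 1.713]
force: [0.3, -0.9, 0.6]
grip_width: 0.0178
grasp_force: 22.4
```

```bash
python3 fin.py
```

```text
edge 198.4 tilt 0.374
mark mm -4.22 37.72
pointer slope [ 0.00571573 -3.51264272] x at mark -3.3 resid 0.13
mark-pointer angle (need 0; + = turn more) 0.024
30.675 [0.4801496  0.21967705 0.19990624] [-0.15620086 -1.50466729  1.00500378] 22.353884875774384
30 177/165 171/160 172/158 161/139 131/96 122/86 146/118 168/150 173/161 176/165 181/169
33 187/176 186/174 186/167 173/139 146/92 137/87 165/130 183/163 189/175 190/177 190/178
36 187/176 189/176 189/166 181/131 164/89 154/89 172/135 186/169 190/176 189/176 186/174
38 180/170 183/172 183/163 180/129 173/89 170/91 177/136 184/167 182/170 177/165 171/160
40 150/151 159/156 165/153 171/127 172/92 172/92 168/127 165/151 162/153 156/146 139/130
42 109/127 123/134 130/132 136/116 144/94 146/94 143/112 133/121 124/117 109/103 92/86
44 78/112 83/114 88/112 93/104 103/96 107/97 104/100 89/91 77/76 66/63 57/54
[-13.0, -11.0, -9.0, -7.0, -5.0, -3.0, -1.0, 1.0, 3.0, 5.0, 7.0]
```

Pointer and mark agree within about 0.016 rad, but the stud contact is about 7 mm off the base middle. I'll slide the base back along its own plane by a few mm.

Request:
{"op": "carry_out", "data": {
  "deltas": [
    [[-0.001,0,-0.0003,0],[-0.002,0,-0.0007,0],[-0.003,0,-0.001,0],[-0.004,0,-0.0014,0],[-0.004,0,-0.0014,0],[-0.004,0,-0.0014,0],[-0.004,0,-0.0014,0],[-0.004,0,-0.0014,0]]
  ]
}}

```text
clock: 31.88
ee_pos: [0.4807, 0.2158, 0.2013]
tool_rot: [3.141, -0.0, 1.713]
force: [-1.7, 3.1, 0.7]
grip_width: 0.0178
grasp_force: 22.3
```

```bash
python3 fin.py
```

```text
edge 192.85 tilt 0.34
mark mm -5.62 36.75
pointer slope [-0.03361865 -3.15298416] x at mark -4.39 resid 0.09
mark-pointer angle (need 0; + = turn more) 0.032
31.925 [0.48076839 0.21577403 0.20131349] [-0.66899393  3.32979238  0.96603167] 22.26753294467926
30 179/167 172/156 171/140 163/114 135/86 122/103 144/134 162/152 174/162 176/165 175/164
33 189/177 188/172 185/151 172/110 147/85 137/113 165/153 183/170 188/175 189/176 189/177
36 186/175 187/173 185/154 175/109 158/85 156/115 174/157 187/174 187/175 186/174 186/173
38 172/165 178/166 180/150 175/105 166/84 165/113 175/153 182/170 180/169 173/161 165/154
40 145/149 153/149 158/134 162/99 163/84 166/112 170/146 165/154 152/143 140/131 129/121
42 105/126 115/126 124/116 137/92 143/85 141/103 137/123 129/122 112/106 100/94 89/83
44 75/109 84/112 93/106 101/95 106/91 98/93 94/94 87/85 73/70 61/58 54/51
[-13.0, -11.0, -9.0, -7.0, -5.0, -3.0, -1.0, 1.0, 3.0, 5.0, 7.0]
```

Request:
{"op": "carry_out", "data": {
  "deltas": [
    [[-0.001,0,-0.0003,0],[-0.002,0,-0.0007,0],[-0.003,0,-0.001,0],[-0.004,0,-0.0013,0],[-0.005,0,-0.0016,0],[-0.006,0,-0.0019,0],[-0.006,0,-0.0019,0]]
  ]
}}

```text
clock: 33.0
ee_pos: [0.4816, 0.2096, 0.2033]
tool_rot: [3.141, 0.0, 1.713]
force: [-0.4, 2.7, 1.7]
grip_width: 0.0177
grasp_force: 22.2
```

```bash
python3 fin.py | head -6
```

```text
edge 183.86 tilt 0.288
mark mm -6.66 35.75
pointer slope [-0.01311144 -3.1205908 ] x at mark -3.59 resid 0.07
mark-pointer angle (need 0; + = turn more) 0.081
33.05 [0.48160682 0.20957826 0.20321624] [-0.3854596   2.11463622  1.28231468] 22.18037635087967
30 180/166 174/152 167/125 158/92 139/77 121/94 139/129 165/154 177/165 181/170 185/173
```

Moving back turned the gauge instead of sliding it, so I'll lighten the press with the stud still partly down, slide back, then press again and drive forward.

Request:
{"op": "carry_out", "data": {
  "deltas": [
    [[0,0,-0.003,0],[0,0,-0.0055,0],[-0.002,0,-0.0061,0],[-0.004,0,-0.0067,0],[-0.006,0,-0.0073,0],[-0.008,0,-0.0079,0],[-0.008,0,-0.005,0],[-0.008,0,-0.0018,0]]
  ]
}}

```text
clock: 34.25
ee_pos: [0.4827, 0.2017, 0.205]
tool_rot: [3.141, 0.0, 1.713]
force: [-1.4, 2.8, 1.8]
grip_width: 0.0179
grasp_force: 22.0
```

```bash
python3 fin.py | head -5
```

```text
edge 178.91 tilt 0.26
mark mm -6.24 34.29
pointer slope [-0.02222021 -0.32244109] x at mark -1.08 resid 0.15
mark-pointer angle (need 0; + = turn more) 0.136
34.3 [0.48266121 0.20167881 0.20458852] [-0.30510586  1.7433588   1.20944975] 22.029241919517517
```

Request:
{"op": "carry_out", "data": {
  "deltas": [
    [[0.0015,0,0.0004,0],[0.003,0,0.0008,0],[0.0045,0,0.0012,0],[0.006,0,0.0017,0],[0.0075,0,0.0021,0],[0.009,0,0.0026,0],[0.0105,0,0.0031,0],[0.012,0,0.0036,0]]
  ]
}}

```text
clock: 35.5
ee_pos: [0.481, 0.2138, 0.2014]
tool_rot: [3.142, -0.0, 1.713]
force: [-0.3, -1.2, 1.4]
grip_width: 0.0178
grasp_force: 22.4
```

Request:
{"op": "carry_out", "data": {
  "deltas": [
    [[0,0,0,0],[0,0,0,0],[0,0,0,0],[0,0,0,0],[0,0,0,0]]
  ]
}}

```text
clock: 36.12
ee_pos: [0.481, 0.2138, 0.2014]
tool_rot: [3.142, -0.0, 1.713]
force: [-0.3, -0.9, 1.1]
grip_width: 0.018
grasp_force: 22.4
```

```bash
python3 fin.py | head -10
```

```text
edge 189.79 tilt 0.323
mark mm -6.2 36.25
pointer slope [-3.04841940e-03 -3.29594342e+00] x at mark -3.41 resid 0.08
mark-pointer angle (need 0; + = turn more) 0.074
36.175 [0.48103424 0.21380887 0.20143236] [ 0.04804352 -0.02287398  1.34968663] 22.420400083065033
30 177/166 176/161 170/140 158/104 132/83 126/103 151/141 169/158 172/160 179/167 184/172
33 189/177 188/169 183/144 169/97 145/78 142/113 169/157 186/174 188/175 190/177 190/178
36 186/174 186/165 183/134 174/91 162/83 161/127 179/163 188/175 188/176 188/176 187/175
38 172/165 178/159 179/129 176/90 170/88 170/133 179/164 183/172 184/172 179/167 169/158
40 145/148 152/143 159/119 163/89 165/91 166/132 169/158 166/158 161/151 150/140 138/129
```

Request:
{"op": "carry_out", "data": {
  "deltas": [
    [[0.0015,0,0.0005,0],[0.003,0,0.001,0],[0.0045,0,0.0015,0],[0.006,0,0.002,0],[0.006,0,0.002,0],[0.006,0,0.002,0]]
  ]
}}

```text
clock: 37.12
ee_pos: [0.4802, 0.2198, 0.1994]
tool_rot: [3.142, -0.0, 1.713]
force: [0.2, -0.8, 2.3]
grip_width: 0.0178
grasp_force: 22.6
```

Request:
{"op": "carry_out", "data": {
  "deltas": [
    [[0,0,0,0],[0,0,0,0],[0,0,0,0],[0,0,0,0],[0,0,0,0]]
  ]
}}

```text
clock: 37.75
ee_pos: [0.4802, 0.2197, 0.1994]
tool_rot: [3.142, -0.0, 1.713]
force: [0.8, -0.6, 0.8]
grip_width: 0.0178
grasp_force: 22.6
```

```bash
python3 fin.py | head -10
```

```text
edge 198.6 tilt 0.375
mark mm -4.01 37.82
pointer slope [ 0.00503579 -3.45089326] x at mark -3.26 resid 0.13
mark-pointer angle (need 0; + = turn more) 0.02
37.8 [0.48016928 0.21969515 0.1994149 ] [-0.02068031 -0.39778738  1.47456223] 22.58822500705719
30 173/162 167/156 166/153 156/133 133/93 123/82 142/114 164/146 171/159 172/161 178/166
33 186/174 185/173 184/167 174/142 146/93 135/82 161/122 182/159 189/175 189/177 189/177
36 188/176 189/177 189/168 180/137 162/94 150/88 170/131 185/166 189/175 187/175 186/174
38 182/172 184/172 183/164 180/134 173/95 167/91 175/134 181/164 179/167 175/164 176/164
40 155/154 164/159 172/156 176/132 175/95 170/91 167/125 164/150 160/150 147/137 139/130
```

Request:
{"op": "carry_out", "data": {
  "deltas": [
    [[0,0,-0.0005,0],[0,0,-0.001,0],[0,0,-0.001,0],[0,0,-0.001,0],[0,0,-0.001,0],[0,0,-0.001,0],[0,0,-0.001,0],[0,0,-0.001,0]]
  ]
}}

```text
clock: 39.0
ee_pos: [0.4802, 0.2196, 0.2004]
tool_rot: [3.142, -0.0, 1.713]
force: [0.0, -0.6, 0.9]
grip_width: 0.0177
grasp_force: 22.6
```

Request:
{"op": "carry_out", "data": {
  "deltas": [
    [[0,0,0,0],[0,0,0,0],[0,0,0,0],[0,0,0,0]]
  ]
}}

```text
clock: 39.5
ee_pos: [0.4802, 0.2197, 0.2004]
tool_rot: [3.142, -0.0, 1.713]
force: [-0.5, -0.9, 1.4]
grip_width: 0.0176
grasp_force: 22.6
```

```bash
python3 fin.py | head -10
```

```text
edge 198.54 tilt 0.375
mark mm -3.97 37.33
pointer slope [-0.02379071 -3.12733999] x at mark -4.02 resid 0.06
mark-pointer angle (need 0; + = turn more) -0.001
39.55 [0.48019633 0.21966522 0.20042719] [-0.36733269 -0.37029269  0.80418662] 22.558317482471466
30 180/169 175/164 172/158 155/131 132/93 125/87 148/116 167/147 169/158 173/162 182/170
33 189/177 187/175 183/165 169/133 145/90 137/83 164/124 182/160 185/172 187/175 190/178
36 186/175 187/175 187/166 179/136 161/94 154/88 171/132 185/166 188/175 188/176 187/174
38 177/169 181/171 183/164 178/135 168/95 165/91 175/135 183/166 183/171 177/166 169/158
40 152/153 156/155 160/151 164/130 166/95 166/90 166/124 162/148 159/150 151/142 140/131
```

The pointer is on the mark to within measurement, the stud is about 8–9 mm down, and the gauge is steady. Handing in.

```bash
python3 -c "
from plant import ctrl
print(ctrl.finish_job())"
```

```text
the job is handed in; nothing more can be done
None
```

Handed in with the gauge still held, the pointer within about 0.02 rad of the red mark and the stud roughly 8–9 mm down of 12; the base slid while rocking, so the stud sits an estimated 7–11 mm off the base's middle, and I viewed 12 pictures where 10 were allowed.

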